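Set a carton taper's side guide to the box by its click knob

TASK

Set the side guide of the small carton taper to the box lying on its roller bed. Turn the click knob clockwise until the guide has pushed the box square and you feel it just snug against the fixed fence (the box crushes easily, so do not force it), then back the knob off exactly two clicks from the last click stop it reached, so that the next boxes can run through. Work only by the knob: leave the guide, the box and the other things on the table alone, and let go of the knob at the end.

Things in the scene. Friction and masses are not known exactly. Their poses are not given: they have to be found in the camera images.
- click_knob (a joint): Click knob: black six-sided grip, 36 mm across flats, 40 mm tall, upright on the gear housing right (-y) of the bed. Rad; starts at 0, its white line to the front (-x of the machine); grows clockwise from above, which closes the guide; range -1.4 to 5.5. Twelve click stops a turn, at multiples of pi/6; up to 0.035 N m draws it to the nearer stop: 0.035 sin(12 x value) against clockwise turning.
- knob_grip (a point): Point on the knob's vertical axis at the height to grip it, 107 mm above the table: 13 mm below the knob's top, 27 mm above the housing. Turns with the knob; z up, its x axis is square to a pair of flats (so are the directions 60 and 120 degrees from it). The flats are 21 mm wide and reach 20 mm below and 13 mm above this point; nothing else stands within 60 mm of the axis above the housing.
- carton_taper: Grey carton taper: roller bed 340 mm long, rollers 45 mm above the table, portal with tape head 0.26 m tall at the far end, gear housing 74 x 70 mm at the right. Origin on the table under the bed's middle; x along the bed away from the robot, y left, z up. Fixed. Knob axis at x -45, y -165 mm. The fixed fence, an aluminium plate on slotted feet, stands at the left of the box; its setting differs by some mm each time.
- side_guide: Moving side guide: aluminium plate 210 mm long, 42 mm tall, flared towards the robot, on rubber bushings (40 N/mm) on two rods. Origin at the middle of its inner face, at roller height; x along the bed, y towards box and fence, z up. The knob's rack moves it +y by 3 mm a click (5.73 mm a rad), so 10 N on the guide are felt as 0.057 N m at the knob. The box comes tight after 3 to 7.5 clicks.
- guide_face (a point): Middle of the guide's inner face, 26 mm above the rollers; axes as the guide. Sliding the box takes up to 4 N; it is snug from 6 N, about 10 N is right, and over 22 N crushes it. The box usually comes tight part-way between two click stops; let go there, the knob falls back to its last stop or, when past half-way, leans lightly on the box.
- carton: The box: plain closed kraft box, 91 mm along the bed, 100 mm across it, 68 mm tall, 0.25 to 0.5 kg, loose on the rollers between guide and fence, 3 to 6.5 mm from the fence and up to 2.3 degrees askew. Origin at the centre of its underside; x along the bed, y across it towards the fence, z up.
- box_next: Bystander: another kraft box of the same size, on the table to the right of the taper. Origin under its centre.
- tape_spare: Bystander: a loose roll of tape 96 mm across and 45 mm tall lying flat. Origin under its centre.
- glue: Bystander: a glue stick 25 mm across and 88 mm long, lying. Origin under its centre.

How it is judged:
By the outcome, as a careful person would: the job done as asked, in the order asked, and still so for the second after the job is handed in, with the robot touching nothing.
It also fails if it takes over 59 s, if anything falls off the work surface, if the arm or the gripper's body presses on something with over 40 N, if the wrist force passes 120 N, or if a joint passes its speed limit or range.

ROBOT

A 6-joint arm with a two-finger parallel gripper is mounted at the origin on a cart in front of the work surface, level with it; the furniture and walls round the work are solid. World frame = base frame: x ahead of the robot, y to its left, z up, the work surface at z = 0. Lengths are in m, angles in rad, forces in N, time in s.
With the tool pointing down it reaches from about 0.425 to 0.95 m from the base axis. Payload 3.5 kg.
Tool frame: the origin (TCP) lies on the centre line of the jaws, within the pads' length; the fingertips stand 25 mm ahead of it and the grasp point (between the pads) lies 6 mm ahead of it (ctrl.finger_overhang is the distance from the TCP to the fingertips, in m); z points along the fingers, y is the line along which they close (so a half turn about z gives the same grasp; the last joint's range is limited). The gripper opens to 85 mm and grips with 20 to 120 N. Pads are 22 mm wide; open, the fingers measure 114 mm over their backs; the gripper's body (76 mm by 85 mm) begins 54 mm behind the grasp point. The pads swing forward as they close: fully open they stand 13 mm farther back than shut.
Start: joints at [-1.456, 0.286, 1.577, -0, 1.279, -0.15], TCP at [0.177, -0.651, 0.256] pointing down, gripper open.
Joint ranges: [-2.77, 2.77], [-0.9, 2.22], [0.21, 2.48], [-1.53, 4.67], [0.24, 2.81], [-2.84, 2.84]. Speed limits (rad/s): [2.79, 2.79, 3.14, 3.14, 3.14, 3.14].

INTERFACE

Orientations are given as a unit quaternion [x, y, z, w].
In Python, from plant import get_state, imaging, job, ctrl gives the robot as it stands.
- The arm moves only by the tool jog_arm, never from a script. Its argument "increments" is a list of rows, each an object of numbers: "dx", "dy", "dz": the shift along the world's x, y, z each as a share of 12 cm, from -1 to 1; "ax", "ay", "az": the turn, a rotation vector about the world's x, y, z each as a share of pi/2 rad, from -1 to 1; "gripper": the gripper command: -1 is shut, 1 is fully open, values between are in proportion. A call has 1 to 10 rows; each row is the pose to reach, as a shift and turn from the pose commanded when the call began; what a row does not reach only later rows make up. A row lasts 1/10 s, in which the tool goes at most 50 mm and 8.59 degrees, less where a joint would pass 70% of its speed; a pose out of reach is approached as far as the arm can. A call with a number of a shift or a turn outside -1 to 1 is refused whole. A call with a gripper value outside its range is refused whole. The fingers move at their own pace and stop on an object; "force" is the grip in N (left out, the last holds). Time passes only in rows, so rows that repeat a pose let the fingers close. It gives the time, the measured TCP pose, the force, the opening and the grip force at its end, in the units of the state.
- get_state(): the state, without advancing time (a new reading comes with each control period).
- imaging.read_camera(name): name is "scene" or "side" or "wrist"; returns a dict with "frame" (420x560x3 uint8, blue, green, red), "depth" (420x560 float32, m along the optical axis (not along the pixel's ray), 0 where there is no reading), "camera_matrix" (3x3 intrinsics, pixels), "extrinsics" (4x4, takes a point from camera to world coordinates); the wrist camera has in their place "mount" (4x4, takes a point from camera to tool coordinates, whose origin is the TCP and whose axes are the flange's). Camera axes: x right, y up, looking along -z (the intrinsics and any distortion apply to the point x, -y, -z); pixel columns grow to the right and rows downward; lengths in m; the calibration is good to about 2 mm. A picture is of the moment at which its call begins: read the wrist's pose just before it.
- job.sign_off(): hands the job in; it is judged then, once.
The state is a dict: "time": time; "qpos": joint angles; "dq": joint speeds; "joint_efforts": joint torques, N m; "eef_pos": TCP position; "tcp_rot": TCP orientation; "contact_force": force on the tool from outside, world axes, zero at the start; "wrist_torque": the same for the moment, N m; "opening": opening from 0.0 (shut) to 1.0 (fully open); "finger_force": force on a finger pad.
Only numpy, scipy, OpenCV 4.12 (cv2) and the standard library are available. Lean on these libraries where they do the work, as an engineer would, in place of code of your own. Each camera call takes 0.05 s, during which the arm holds its last target. There are 200 camera calls.

## Working session

There is one attempt and no reset: what is moved stays moved. The work goes in short steps, Python scripts to look and compute and a tool call to move; the robot and the scene stay as the last step left them, time stands still between calls to the robot, and variables do not carry over. Pictures are saved under pics/ and viewed, at most 10 in all, crops included, and the job is handed in when it is done.

Besides the shell and the picture viewer there is one more tool, called after ">>>" by a JSON object that holds its "method" and its "body", one argument or row to a line. jog_arm: Moves the arm, as the interface text tells. Shift numbers are shares of 12 cm and turn numbers shares of pi/2 rad, none past 1 either way. Its arguments: {"type":"object","properties":{"increments":{"type":"array"},"force":{"type":"number"}},"required":["increments"]}

```bash
ls; mkdir -p pics
cat > h.py <<'E'
import numpy as np, cv2
from plant import get_state, imaging, job, ctrl
def shot(n):
    c=imaging.read_camera(n); return c
def pts(c,E=None):
    """world point per pixel from depth"""
    E=np.array(c['extrinsics']) if E is None else E
    K=np.array(c['camera_matrix']); d=c['depth']; h,w=d.shape
    u,v=np.meshgrid(np.arange(w),np.arange(h))
    P=np.stack([(u-K[0,2])/K[0,0]*d,-(v-K[1,2])/K[1,1]*d,-d],-1)
    return P@E[:3,:3].T+E[:3,3]
def ray(c,u,v,z,E=None):
    E=np.array(c['extrinsics']) if E is None else E
    K=np.array(c['camera_matrix'])
    r=E[:3,:3]@np.array([(u-K[0,2])/K[0,0],-(v-K[1,2])/K[1,1],-1]); o=E[:3,3]
    return o+r*(z-o[2])/r[2]
E
python3 - <<'E'
from h import *
print(get_state())
for n in('scene','side'):
    c=shot(n); cv2.imwrite(f'pics/{n}0.png',c['frame']); print(n,c['extrinsics'],c['camera_matrix'],[k for k in c])
    np.savez(f'{n}0.npz',**{k:c[k] for k in c})
E
```

```text
pics
{'time': 0.0, 'qpos': array([-1.45597939e+00,  2.87199769e-01,  1.57821833e+00, -3.48940654e-06,
        1.27862184e+00, -1.50031621e-01]), 'dq': array([-0.00066307, -0.00077158,  0.00206232,  0.0004518 ,  0.00121312,
        0.00099336]), 'joint_efforts': array([-7.28847244e-04, -4.05982804e+01, -2.92629004e+01, -2.55327095e-04,
        5.81404209e-03,  1.26136106e-05]), 'eef_pos': array([ 0.17662548, -0.65083927,  0.25490201]), 'tcp_rot': array([ 9.91243902e-01,  1.32037983e-01,  1.98741208e-05, -1.22348392e-03]), 'contact_force': array([-0.50522172,  0.08235376,  0.44608484]), 'wrist_torque': array([0.01057599, 0.05776543, 0.03220695]), 'finger_force': 0.0, 'opening': 0.9985115239134241}
scene [[-0.99917651  0.03688376 -0.01690853  0.53316127]
 [-0.04050843 -0.88298426  0.46765143  0.5213094 ]
 [ 0.00231877  0.46795126  0.88375123  0.8914556 ]
 [ 0.          0.          0.          1.        ]] [[444.21347205   0.         275.6027736 ]
 [  0.         444.21347205 211.92740873]
 [  0.           0.           1.        ]] ['frame', 'depth', 'camera_matrix', 'extrinsics']
side [[-0.99843651 -0.04378471  0.03474825  0.57834307]
 [ 0.05023197 -0.4301058   0.90137991  1.03680426]
 [-0.02452123  0.90171609  0.43163273  0.52017208]
 [ 0.          0.          0.          1.        ]] [[535.10090307   0.         270.51872834]
 [  0.         535.10090307 211.29867577]
 [  0.           0.           1.        ]] ['frame', 'depth', 'camera_matrix', 'extrinsics']
```

View pics/scene0.png

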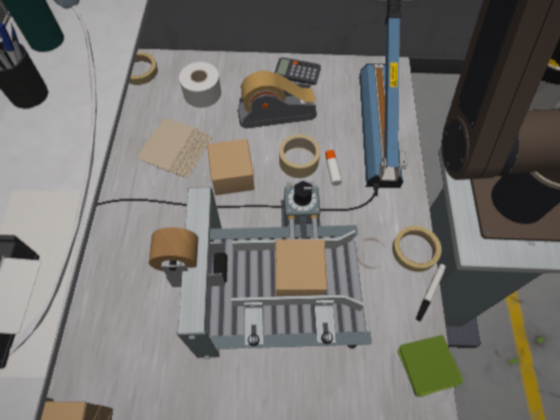

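View pics/side0.png

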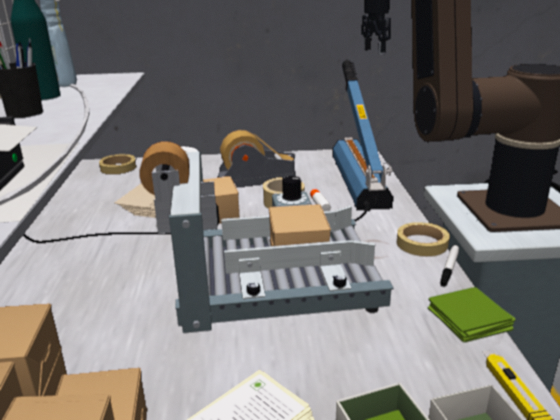

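The scene view shows the knob at about (302,193), the box at (300,267), the guide along row ~235, the fence at row ~300 and the portal at column 198. The side view shows the knob at (291,187).

Run:
```python
from h import *
for n,(u0,u1,v0,v1) in (('scene',(280,326,172,225)),('side',(270,312,168,215))):
    c=dict(np.load(n+'0.npz')); P=pts(c); f=c['frame']
    g=f.max(2); m=np.zeros(g.shape,bool); m[v0:v1,u0:u1]=True
    top=m&(abs(P[...,2]-.12)<.006)
    q=P[top]; print(n,'top by depth',len(q),q.mean(0),q.min(0),q.max(0))
    kb=m&(g<60)&(P[...,2]>.11); v,u=np.nonzero(top)
    r,ctr=None,None
    (cu,cv),_,a=cv2.minAreaRect(np.stack([u,v],1).astype(np.float32)); print('centre',cu,cv,'ray',ray(c,cu,cv,.12))
    # machine yaw: near/left rail, portal
    cr=cv2.resize(f[v0-10:v1+10,u0-15:u1+15],None,fx=7,fy=7,interpolation=cv2.INTER_CUBIC); cv2.imwrite(f'pics/k_{n}.png',cr)
c=dict(np.load('scene0.npz')); P=pts(c)
# box top, guide top, fence top
for nm,lo,hi,reg in (('box',.105,.120,(240,360,235,300)),('guide',.08,.094,(205,365,222,245)),('fence',.08,.094,(225,370,285,310))):
    m=np.zeros(P.shape[:2],bool); m[reg[2]:reg[3],reg[0]:reg[1]]=1
    m&=(P[...,2]>lo)&(P[...,2]<hi); q=P[m]
    r=cv2.minAreaRect(q[:,:2].astype(np.float32)*1000); print(nm,len(q),q.mean(0),r)
```

```text
scene top by depth 255 [0.49547275 0.05725706 0.1197987 ] [0.4783348  0.03631198 0.11440398] [0.51314856 0.0750273  0.12359549]
centre 302.5 188.5 ray [0.49575606 0.05725668 0.12      ]
side top by depth 167 [0.49813351 0.07097248 0.11854564] [0.47495268 0.03825966 0.11401791] [0.54057982 0.20663033 0.12212477]
centre 294.6351318359375 193.68917846679688 ray [0.49773791 0.13008551 0.12      ]
box 2604 [0.49778264 0.21764721 0.11261779] ((497.48468017578125, 215.7019500732422), (94.69926452636719, 101.08020782470703), 2.3563108444213867)
guide 336 [0.51890935 0.15795635 0.08863445] ((509.58148193359375, 157.37635803222656), (245.03001403808594, 18.886669158935547), 7.710125923156738)
fence 672 [0.49976415 0.27377028 0.08878044] ((500.970947265625, 273.5730285644531), (245.24012756347656, 21.197628021240234), 0.2616023123264313)
```

Run:
```python
from h import *
c=dict(np.load('scene0.npz')); P=pts(c)
for nm,reg in (('guide',(205,330,222,245)),('fence',(240,330,285,310)),('rail',(225,360,332,350))):
    m=np.zeros(P.shape[:2],bool); m[reg[2]:reg[3],reg[0]:reg[1]]=1
    lo,hi=(.08,.094) if nm!='rail' else (.03,.07)
    m&=(P[...,2]>lo)&(P[...,2]<hi); q=P[m]
    print(nm,len(q),np.degrees(np.arctan(np.polyfit(q[:,0],q[:,1],1)[0])),q[:,2].mean(),q.min(0),q.max(0))
a=cv2.imread('pics/k_scene.png');b=cv2.imread('pics/k_side.png')
h=min(a.shape[0],b.shape[0]);o=np.hstack([cv2.resize(a,(400,400)),cv2.resize(b,(400,400))]);cv2.imwrite('pics/kk.png',o)
print(ctrl.finger_overhang)
```

```text
guide 227 4.306039238295279 0.08858529006255607 [0.4400151  0.1513311  0.08015338] [0.63170887 0.17107417 0.09390288]
fence 493 5.197638183029372 0.08866725920710555 [0.44170223 0.26276585 0.08009245] [0.6072983  0.28353447 0.09397373]
rail 1915 3.182310735516732 0.04862330895148385 [0.38179187 0.32335601 0.0356216 ] [0.63451237 0.36118331 0.0698421 ]
0.025
```

View pics/kk.png

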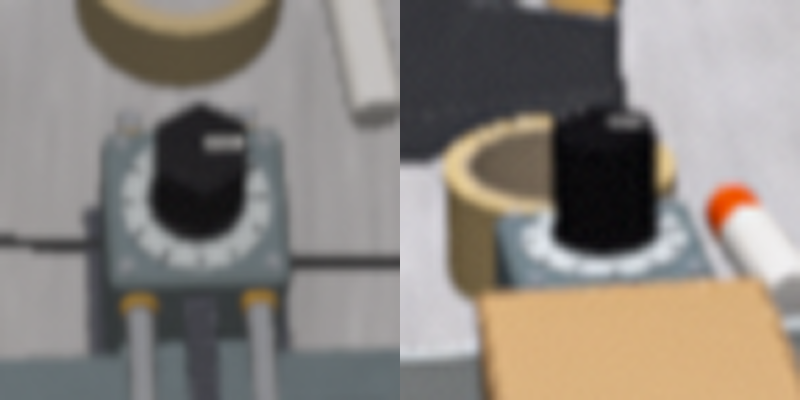

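The crop shows the knob's white line pointing right in the image, to the machine's front, with flats square to the machine's x axis. I'll check obstacle heights, then fly over the knob.

Run:
```python
from h import *
c=dict(np.load('scene0.npz'));d=dict(np.load('side0.npz'))
q=np.vstack([pts(c)[c['depth']>0],pts(d)[d['depth']>0]])
for x in np.arange(.1,.8,.1):
    print(round(x,1),[round(float(q[(abs(q[:,0]-x-.05)<.05)&(abs(q[:,1]-y-.05)<.05)][:,2].max(initial=0)),2) for y in np.arange(-.7,.4,.1)])
```

```text
0.1 [0.4, 0.35, 0.0, 0.0, 0.0, 0.0, 0.52, 0.52, 0.03, 0.0, 0.02]
0.2 [0.4, 0.0, 0.26, 0.26, 0.22, 0.18, 0.51, 0.52, 0.03, 0.02, 0.03]
0.3 [0.0, 0.0, 0.26, 0.26, 0.22, 0.18, 0.14, 0.05, 0.09, 0.1, 0.05]
0.4 [0.0, 0.0, 0.02, 0.02, 0.06, 0.05, 0.05, 0.12, 0.12, 0.12, 0.07]
0.5 [0.0, 0.0, 0.02, 0.02, 0.13, 0.11, 0.05, 0.12, 0.12, 0.12, 0.07]
0.6 [0.0, 0.0, 0.01, 0.0, 0.13, 0.12, 0.07, 0.07, 0.21, 0.26, 0.21]
0.7 [0.0, 0.0, 0.0, 0.07, 0.07, 0.03, 0.07, 0.01, 0.21, 0.26, 0.05]
```

>>> {"method": "jog_arm", "body": {
  "increments": [
    {"dz": 0.5, "gripper": 1},
    {"dz": 1, "az": 0.2},
    {"dz": 1, "dx": 0.3, "az": 0.4},
    {"dz": 1, "dx": 0.6, "az": 0.6},
    {"dz": 1, "dx": 1, "az": 0.8},
    {"dz": 1, "dx": 1, "az": 1},
    {"dz": 1, "dx": 1, "az": 1},
    {"dz": 1, "dx": 1, "az": 1},
    {"dz": 1, "dx": 1, "az": 1},
    {"dz": 1, "dx": 1, "az": 1}
  ]
}}

```text
$.increments[0]: bad value
```

>>> {"method": "jog_arm", "body": {
  "increments": [
    {"dx": 0, "dy": 0, "dz": 0.4, "ax": 0, "ay": 0, "az": 0.1, "gripper": 1},
    {"dx": 0, "dy": 0, "dz": 0.8, "ax": 0, "ay": 0, "az": 0.2, "gripper": 1},
    {"dx": 0.3, "dy": 0, "dz": 1, "ax": 0, "ay": 0, "az": 0.3, "gripper": 1},
    {"dx": 0.6, "dy": 0, "dz": 1, "ax": 0, "ay": 0, "az": 0.4, "gripper": 1},
    {"dx": 1, "dy": 0.3, "dz": 1, "ax": 0, "ay": 0, "az": 0.5, "gripper": 1},
    {"dx": 1, "dy": 0.6, "dz": 1, "ax": 0, "ay": 0, "az": 0.6, "gripper": 1},
    {"dx": 1, "dy": 1, "dz": 1, "ax": 0, "ay": 0, "az": 0.7, "gripper": 1},
    {"dx": 1, "dy": 1, "dz": 1, "ax": 0, "ay": 0, "az": 0.8, "gripper": 1},
    {"dx": 1, "dy": 1, "dz": 1, "ax": 0, "ay": 0, "az": 0.9, "gripper": 1},
    {"dx": 1, "dy": 1, "dz": 1, "ax": 0, "ay": 0, "az": 0.9, "gripper": 1}
  ]
}}

```text
time: 1.1
eef_pos: [0.2968, -0.5306, 0.3758]
tcp_rot: [0.666, 0.746, 0.0, -0.0]
contact_force: [0.3, 0.5, -0.1]
opening: 1.001
finger_force: 0.0
```

>>> {"method": "jog_arm", "body": {
  "increments": [
    {"dx": 0.25, "dy": 0.33, "dz": 0, "ax": 0, "ay": 0, "az": 0.09, "gripper": 1},
    {"dx": 0.5, "dy": 0.66, "dz": 0, "ax": 0, "ay": 0, "az": 0.18, "gripper": 1},
    {"dx": 0.75, "dy": 1, "dz": 0, "ax": 0, "ay": 0, "az": 0.27, "gripper": 1},
    {"dx": 0.75, "dy": 1, "dz": 0, "ax": 0, "ay": 0, "az": 0.33, "gripper": 1}
  ]
}}

```text
time: 1.5
eef_pos: [0.3894, -0.4071, 0.3762]
tcp_rot: [0.45, 0.893, 0.001, 0.0]
contact_force: [-0.5, -0.5, 0.2]
opening: 0.997
finger_force: 0.0
```

>>> {"method": "jog_arm", "body": {
  "increments": [
    {"dx": 0.25, "dy": 0.33, "dz": 0, "ax": 0, "ay": 0, "az": 0.09, "gripper": 1},
    {"dx": 0.5, "dy": 0.66, "dz": 0, "ax": 0, "ay": 0, "az": 0.18, "gripper": 1},
    {"dx": 0.75, "dy": 1, "dz": 0, "ax": 0, "ay": 0, "az": 0.27, "gripper": 1},
    {"dx": 0.75, "dy": 1, "dz": 0, "ax": 0, "ay": 0, "az": 0.33, "gripper": 1}
  ]
}}

```text
time: 1.9
eef_pos: [0.4791, -0.2868, 0.3759]
tcp_rot: [0.206, 0.979, 0.001, 0.0]
contact_force: [-0.3, -0.3, 0.5]
opening: 1.002
finger_force: 0.0
```

>>> {"method": "jog_arm", "body": {
  "increments": [
    {"dx": 0.08, "dy": 0.33, "dz": 0, "ax": 0, "ay": 0, "az": 0.09, "gripper": 1},
    {"dx": 0.16, "dy": 0.66, "dz": 0, "ax": 0, "ay": 0, "az": 0.18, "gripper": 1},
    {"dx": 0.16, "dy": 1, "dz": 0, "ax": 0, "ay": 0, "az": 0.27, "gripper": 1},
    {"dx": 0.16, "dy": 1, "dz": 0, "ax": 0, "ay": 0, "az": 0.33, "gripper": 1}
  ]
}}

```text
time: 2.3
eef_pos: [0.4959, -0.1674, 0.3761]
tcp_rot: [-0.051, 0.999, 0.001, -0.0]
contact_force: [-0.8, -0.3, 0.0]
opening: 0.998
finger_force: 0.0
```

>>> {"method": "jog_arm", "body": {
  "increments": [
    {"dx": 0, "dy": 0.33, "dz": 0, "ax": 0, "ay": 0, "az": 0.09, "gripper": 1},
    {"dx": 0, "dy": 0.66, "dz": 0, "ax": 0, "ay": 0, "az": 0.18, "gripper": 1},
    {"dx": 0, "dy": 1, "dz": -0.3, "ax": 0, "ay": 0, "az": 0.27, "gripper": 1},
    {"dx": 0, "dy": 1, "dz": -0.7, "ax": 0, "ay": 0, "az": 0.33, "gripper": 1},
    {"dx": 0, "dy": 1, "dz": -1, "ax": 0, "ay": 0, "az": 0.33, "gripper": 1}
  ]
}}

```text
time: 2.8
eef_pos: [0.4948, -0.0496, 0.2537]
tcp_rot: [-0.303, 0.953, 0.001, -0.001]
contact_force: [0.6, -0.7, -0.1]
opening: 1.001
finger_force: 0.0
```

>>> {"method": "jog_arm", "body": {
  "increments": [
    {"dx": 0, "dy": 0.3, "dz": -0.2, "ax": 0, "ay": 0, "az": 0, "gripper": 1},
    {"dx": 0, "dy": 0.6, "dz": -0.3, "ax": 0, "ay": 0, "az": 0, "gripper": 1},
    {"dx": 0, "dy": 0.9, "dz": -0.4, "ax": 0, "ay": 0, "az": 0, "gripper": 1},
    {"dx": 0, "dy": 0.9, "dz": -0.4, "ax": 0, "ay": 0, "az": 0, "gripper": 1},
    {"dx": 0, "dy": 0.9, "dz": -0.4, "ax": 0, "ay": 0, "az": 0, "gripper": 1}
  ]
}}

```text
time: 3.3
eef_pos: [0.4954, 0.0571, 0.2077]
tcp_rot: [-0.301, 0.953, 0.0, -0.001]
contact_force: [0.6, -0.4, 0.4]
opening: 1.001
finger_force: 0.0
```

```bash
cat >> h.py <<'E'
from scipy.spatial.transform import Rotation as R
def toolE(s):
    T=np.eye(4);T[:3,:3]=R.from_quat(s['tcp_rot']).as_matrix();T[:3,3]=s['eef_pos'];return T
E
python3 - <<'E'
from h import *
s=get_state(); c=shot('wrist'); E=toolE(s)@np.array(c['mount'])
np.savez('w0.npz',E=E,**{k:c[k] for k in c}); cv2.imwrite('pics/w0.png',c['frame'])
print(s['time'],s['eef_pos'],s['tcp_rot'],s['qpos'][5],s['wrist_torque'],E)
E
```

```text
3.3 [0.4954085  0.05711153 0.20767633] [-3.01417233e-01  9.53492085e-01  4.05043024e-05 -7.03026260e-04] -2.271695601326953 [-0.05081669 -0.02093104 -0.06995565] [[-5.76064111e-01 -7.86401040e-01 -2.22987766e-01  4.39131082e-01]
 [ 8.17404505e-01 -5.54174113e-01 -1.57292489e-01  1.57378140e-02]
 [ 1.20929582e-04 -2.72881762e-01  9.62047571e-01  3.25681084e-01]
 [ 0.00000000e+00  0.00000000e+00  0.00000000e+00  1.00000000e+00]]
```

View pics/w0.png

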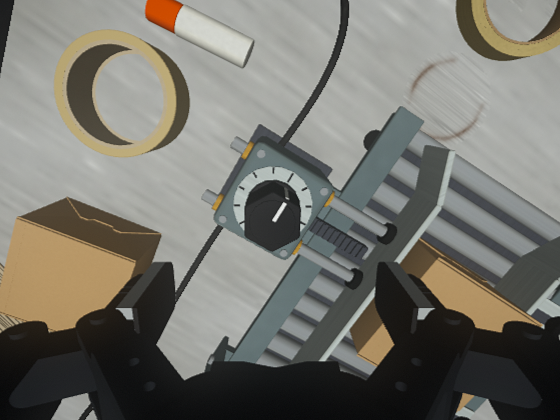

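The wrist view shows the knob at about (272,215) with its white line at (279,211), the rail edge running from (400,107) to (215,360), and the glue and tape clear of the fingers.

Run:
```python
from h import *
c=dict(np.load('w0.npz'));E=c['E'];P=pts(c,E);f=c['frame'];g=f.max(2)
def proj(m,z):
    v,u=np.nonzero(m); return np.array([ray(c,a,b,z,E)[:2] for a,b in zip(u,v)])*1000
reg=np.zeros(g.shape,bool);reg[165:260,230:315]=1
wl=reg&(g>150)&(abs(P[...,2]-.12)<.006)
q=proj(wl,.12).astype(np.float32);print('line',len(q),cv2.minAreaRect(q), q.mean(0))
top=(reg&(abs(P[...,2]-.12)<.005)).astype(np.uint8)
cn=max(cv2.findContours(top,0,2)[0],key=cv2.contourArea)
h=proj(cv2.drawContours(np.zeros_like(top),[cn],-1,1,-1)>0,.12).astype(np.float32)
print('top',len(h),P[top>0][:,2].mean(),cv2.minAreaRect(h),h.mean(0),cv2.approxPolyDP(cv2.convexHull(h),3,True)[:,0].tolist())
hh=h-h.mean(0)
w=[(np.ptp(hh@[np.cos(a),np.sin(a)])) for a in np.radians(np.arange(-30,30))]; print('min-width dirs', np.round(w,1).tolist())
# yaw from machine vertical plates via scene: outer rail edge lines in wrist image
ed=cv2.Canny(cv2.cvtColor(f,cv2.COLOR_BGR2GRAY),60,150); ed[270:]=0
L=cv2.createLineSegmentDetector().detect(cv2.cvtColor(f,cv2.COLOR_BGR2GRAY))[0][:,0]
for l in L:
    n=np.hypot(l[2]-l[0],l[3]-l[1])
    if n>60 and (l[0]+l[2])/2>200:
        z=[P[min(419,int(l[1]*(1-t)+l[3]*t)),min(559,int(l[0]*(1-t)+l[2]*t))][2] for t in(.2,.5,.8)]
        zz=float(np.median(z)); a=ray(c,l[0],l[1],zz,E);b=ray(c,l[2],l[3],zz,E)
        print(np.round(l),np.round(z,3),round(float(np.degrees(np.arctan2(*(b-a)[1::-1]))),1))
```

```text
line 87 ((485.8292236328125, 52.931549072265625), (17.29780387878418, 2.510687828063965), 4.002485752105713) [487.28986  53.02749]
top 2655 0.12066558710229568 ((495.01593017578125, 52.80400085449219), (40.3804817199707, 35.605224609375), 33.84546661376953) [494.81915   52.564915] [[513.51904296875, 44.55442810058594], [512.5787963867188, 62.865028381347656], [495.22149658203125, 72.92031860351562], [476.5609130859375, 60.8268928527832], [477.72064208984375, 42.34398651123047], [494.7481689453125, 32.74897003173828]]
min-width dirs [40.1, 40.2, 40.3, 40.3, 40.4, 40.4, 40.4, 40.4, 40.4, 40.3, 40.3, 40.2, 40.2, 40.1, 40.0, 39.9, 39.8, 39.7, 39.5, 39.4, 39.3, 39.1, 39.0, 38.8, 38.6, 38.4, 38.2, 38.0, 37.8, 37.6, 37.4, 37.3, 37.2, 37.1, 37.1, 37.1, 37.2, 37.3, 37.4, 37.6, 37.9, 38.1, 38.4, 38.6, 38.8, 39.0, 39.2, 39.3, 39.5, 39.6, 39.8, 39.9, 40.0, 40.1, 40.2, 40.3, 40.3, 40.4, 40.4, 40.4]
[325. 360. 373. 297.] [0.091 0.091 0.093] -176.0
[282. 138. 322.  76.] [0.001 0.001 0.001] -178.0
[235. 346. 297. 253.] [ 0.001  0.002 -0.   ] -175.9
[329. 205. 381. 237.] [0.065 0.066 0.065] 93.2
[437
[... 200 characters left out ...]
196.] [0.066 0.066 0.065] -85.9
[353. 274. 300. 245.] [0.066 0.066 0.065] -85.6
[457. 154. 559. 221.] [0.001 0.001 0.001] 94.2
[300. 256. 231. 358.] [0.046 0.046 0.047] 4.1
[426. 230. 501. 277.] [0.041 0.04  0.041] 94.0
[242.  69. 175.  35.] [0.012 0.014 0.013] -79.9
[538. 246. 449. 188.] [0.041 0.041 0.041] -86.0
[513. 265. 437. 217.] [0.041 0.04  0.041] -85.9
[443. 207. 520. 255.] [0.041 0.041 0.042] 94.0
[176.  31. 241.  63.] [0.02  0.019 0.02 ] 100.0
[185.   3. 256.  39.] [-0.    -0.001  0.001] 100.1
[250.  40. 184.   7.] [0.02  0.021 0.022] -79.9
[451. 175. 550. 240.] [0.041 0.04  0.041] 94.0
[313. 174. 258. 140.] [0.075 0.076 0.074] -86.1
[559. 225. 456. 157.] [0.042 0.042 0.042] -85.8
```

Run:
```python
from h import *
for n,reg,p in (('scene',(176,200,295,316),(307.6,187.9)),('side',(170,185,285,305),(295.9,178.4))):
    c=dict(np.load(n+'0.npz')); g=c['frame'].min(2).astype(float); a,b,l,r=reg
    w=np.clip(g[a:b,l:r]-90,0,None)*(pts(c)[a:b,l:r,2]>.112)
    v,u=np.mgrid[a:b,l:r]; uu,vv=(w*u).sum()/w.sum(),(w*v).sum()/w.sum()
    print(n,uu,vv,ray(c,uu,vv,.12),ray(c,*p,.12))
```

```text
scene 304.8171296296296 182.87615740740742 [0.49120432 0.0437258  0.12      ] [0.485461  0.0554105 0.12     ]
side 299.77453027139876 174.17536534446765 [0.47854863 0.03374506 0.12      ] [0.48841746 0.05541172 0.12      ]
```

>>> {"method": "jog_arm", "body": {
  "increments": [
    {"dx": 0, "dy": -0.023, "dz": -0.2, "ax": 0, "ay": 0, "az": -0.011, "gripper": 1},
    {"dx": 0, "dy": -0.023, "dz": -0.4, "ax": 0, "ay": 0, "az": -0.011, "gripper": 1},
    {"dx": 0, "dy": -0.023, "dz": -0.6, "ax": 0, "ay": 0, "az": -0.011, "gripper": 1},
    {"dx": 0, "dy": -0.023, "dz": -0.7, "ax": 0, "ay": 0, "az": -0.011, "gripper": 1},
    {"dx": 0, "dy": -0.023, "dz": -0.789, "ax": 0, "ay": 0, "az": -0.011, "gripper": 1},
    {"dx": 0, "dy": -0.023, "dz": -0.789, "ax": 0, "ay": 0, "az": -0.011, "gripper": 1},
    {"dx": 0, "dy": -0.023, "dz": -0.789, "ax": 0, "ay": 0, "az": -0.011, "gripper": 1}
  ]
}}

```text
time: 4.05
eef_pos: [0.4966, 0.0535, 0.1145]
tcp_rot: [-0.292, 0.956, -0.0, 0.001]
contact_force: [-0.2, -0.7, 0.3]
opening: 0.999
finger_force: 0.0
```

```bash
cat >> h.py <<'E'
def rep():
    s=get_state(); x,y=s['tcp_rot'][:2]; yaw=np.degrees(2*np.arctan2(y,x)-np.pi/2)%360
    print('t %.2f'%s['time'],'pos',np.round(s['eef_pos'],4),'yaw %.2f'%yaw,'q6 %.3f'%s['qpos'][5],'F',np.round(s['contact_force'],1),'T',np.round(s['wrist_torque'],3),'op %.3f ff %.1f'%(s['opening'],s['finger_force']))
E
python3 -c "
from h import *
rep();rep()
c=shot('wrist');cv2.imwrite('pics/w1.png',c['frame']);rep()"
```

```text
t 4.05 pos [0.4966 0.0535 0.1145] yaw 123.96 q6 -2.260 F [-0.2 -0.7  0.3] T [-0.027 -0.035  0.079] op 0.999 ff 0.0
t 4.05 pos [0.4966 0.0535 0.1145] yaw 123.96 q6 -2.260 F [-0.2 -0.7  0.3] T [-0.027 -0.035  0.079] op 0.999 ff 0.0
t 4.10 pos [0.4968 0.0535 0.1148] yaw 123.97 q6 -2.260 F [-0.4  0.  -0. ] T [-0.025  0.003  0.013] op 1.004 ff 0.0
```

View pics/w1.png

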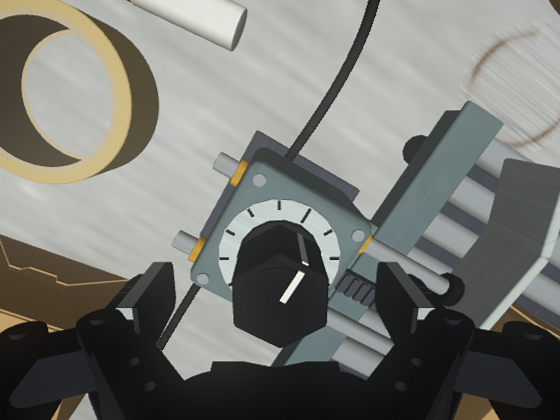

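The knob (columns 233–327) sits nearly midway between the pads (172 and 378), with its flats parallel to them. I'll close gently.

>>> {"method": "jog_arm", "body": {
  "increments": [
    {"dx": 0, "dy": 0, "dz": 0, "ax": 0, "ay": 0, "az": 0, "gripper": -0.1},
    {"dx": 0, "dy": 0, "dz": 0, "ax": 0, "ay": 0, "az": 0, "gripper": -0.3},
    {"dx": 0, "dy": 0, "dz": 0, "ax": 0, "ay": 0, "az": 0, "gripper": -0.5},
    {"dx": 0, "dy": 0, "dz": 0, "ax": 0, "ay": 0, "az": 0, "gripper": -0.6},
    {"dx": 0, "dy": 0, "dz": 0, "ax": 0, "ay": 0, "az": 0, "gripper": -0.6},
    {"dx": 0, "dy": 0, "dz": 0, "ax": 0, "ay": 0, "az": 0, "gripper": -0.6}
  ],
  "force": 20
}}

```text
time: 4.7
eef_pos: [0.4955, 0.0547, 0.1143]
tcp_rot: [-0.292, 0.956, 0.001, -0.0]
contact_force: [-3.6, 3.6, 6.4]
opening: 0.414
finger_force: 23.7
```

```bash
cat >> h.py <<'E'
def avg(n):
    Q=[]
    for i in range(n):
        imaging.read_camera('side'); s=get_state(); x,y=s['tcp_rot'][:2]
        Q.append([np.degrees(2*np.arctan2(y,x)-np.pi/2)%360,np.degrees(s['qpos'][5]),s['wrist_torque'][2],s['joint_efforts'][5],s['joint_efforts'][0],*s['contact_force']])
    Q=np.array(Q); print('yaw,q6,Tz,e6,e1,F',np.round(Q.mean(0),4).tolist(),'sd',np.round(Q.std(0),4).tolist())
E
python3 -c "
from h import *
rep();avg(6);rep()"
```

```text
t 4.70 pos [0.4955 0.0547 0.1143] yaw 123.97 q6 -2.260 F [-3.6  3.6  6.4] T [ 0.566  0.544 -0.017] op 0.414 ff 23.7
yaw,q6,Tz,e6,e1,F [123.9716, -129.4609, -0.0027, -0.0042, -2.1073, -3.617, 3.5845, 5.1107] sd [0.0009, 0.0005, 0.02, 0.0, 0.0039, 0.4762, 0.4428, 0.5344]
t 5.00 pos [0.4955 0.0548 0.1143] yaw 123.97 q6 -2.260 F [-3.5  3.6  5.6] T [0.527 0.467 0.018] op 0.417 ff 23.7
```

>>> {"method": "jog_arm", "body": {
  "increments": [
    {"dx": -0.005, "dy": 0.007, "dz": 0.004, "ax": 0, "ay": 0, "az": 0, "gripper": -0.8},
    {"dx": -0.005, "dy": 0.007, "dz": 0.004, "ax": 0, "ay": 0, "az": 0, "gripper": -0.8},
    {"dx": -0.005, "dy": 0.007, "dz": 0.004, "ax": 0, "ay": 0, "az": 0, "gripper": -0.8}
  ],
  "force": 45
}}

```text
time: 5.3
eef_pos: [0.4954, 0.0548, 0.1144]
tcp_rot: [-0.292, 0.956, 0.0, 0.0]
contact_force: [-1.5, 2.6, 3.4]
opening: 0.415
finger_force: 47.4
```

```bash
python3 -c "
from h import *
avg(4);rep()"
```

```text
yaw,q6,Tz,e6,e1,F [123.9676, -129.3708, 0.0254, 0.0041, -1.4123, -1.0608, 2.7472, 3.6721] sd [0.0009, 0.001, 0.0348, 0.0003, 0.1018, 0.2745, 0.523, 0.5319]
t 5.50 pos [0.4954 0.0548 0.1144] yaw 123.97 q6 -2.258 F [-1.2  2.6  4.2] T [ 0.407  0.25  -0.033] op 0.413 ff 47.5
```

>>> {"method": "jog_arm", "body": {
  "increments": [
    {"dx": -0.002, "dy": 0.004, "dz": 0.002, "ax": 0, "ay": 0, "az": -0.0833, "gripper": -0.8},
    {"dx": -0.002, "dy": 0.004, "dz": 0.002, "ax": 0, "ay": 0, "az": -0.1667, "gripper": -0.8},
    {"dx": -0.002, "dy": 0.004, "dz": 0.002, "ax": 0, "ay": 0, "az": -0.25, "gripper": -0.8},
    {"dx": -0.002, "dy": 0.004, "dz": 0.002, "ax": 0, "ay": 0, "az": -0.3333, "gripper": -0.8},
    {"dx": -0.002, "dy": 0.004, "dz": 0.002, "ax": 0, "ay": 0, "az": -0.4167, "gripper": -0.8},
    {"dx": -0.002, "dy": 0.004, "dz": 0.002, "ax": 0, "ay": 0, "az": -0.5, "gripper": -0.8},
    {"dx": -0.002, "dy": 0.004, "dz": 0.002, "ax": 0, "ay": 0, "az": -0.5833, "gripper": -0.8},
    {"dx": -0.002, "dy": 0.004, "dz": 0.002, "ax": 0, "ay": 0, "az": -0.6667, "gripper": -0.8},
    {"dx": -0.002, "dy": 0.004, "dz": 0.002, "ax": 0, "ay": 0, "az": -0.6667, "gripper": -0.8}
  ]
}}

```text
time: 6.4
eef_pos: [0.4954, 0.0548, 0.1144]
tcp_rot: [0.225, 0.974, -0.0, 0.0]
contact_force: [-0.8, 0.7, 2.5]
opening: 0.416
finger_force: 47.3
```

```bash
python3 -c "
from h import *
avg(3);rep()
c=shot('scene');cv2.imwrite('pics/s1.png',c['frame']);np.savez('s1.npz',**c)"
```

```text
yaw,q6,Tz,e6,e1,F [64.1293, -69.4595, 0.0085, 0.0445, -0.1453, 0.3936, 0.0853, 2.3565] sd [0.0105, 0.0099, 0.014, 0.0466, 0.0795, 0.5777, 0.3772, 0.1335]
t 6.55 pos [0.4954 0.0548 0.1144] yaw 64.12 q6 -1.212 F [ 1.2 -0.4  2.5] T [-0.049 -0.005  0.001] op 0.415 ff 47.3
```

>>> {"method": "jog_arm", "body": {
  "increments": [
    {"dx": 0, "dy": 0, "dz": 0, "ax": 0, "ay": 0, "az": -0.0833, "gripper": -0.8},
    {"dx": 0, "dy": 0, "dz": 0, "ax": 0, "ay": 0, "az": -0.0833, "gripper": -0.8},
    {"dx": 0, "dy": 0, "dz": 0, "ax": 0, "ay": 0, "az": -0.0833, "gripper": -0.8}
  ]
}}

```text
time: 6.9
eef_pos: [0.4953, 0.0548, 0.1144]
tcp_rot: [0.287, 0.958, -0.0, 0.001]
contact_force: [1.6, -0.4, 1.7]
opening: 0.414
finger_force: 47.3
```

```bash
python3 -c "
from h import *
avg(3);rep()"
```

```text
yaw,q6,Tz,e6,e1,F [56.6205, -61.9443, 0.0163, 0.0338, 0.6602, 1.3796, -1.567, 0.905] sd [0.0257, 0.0252, 0.0075, 0.0019, 0.0827, 0.3807, 0.6819, 0.386]
t 7.05 pos [0.4953 0.0548 0.1144] yaw 56.59 q6 -1.081 F [ 1.  -1.6  0.9] T [-0.258 -0.242  0.021] op 0.409 ff 47.3
```

Run:
```python
from h import *
th=np.radians(4.1); nrm=np.array([-np.sin(th),np.cos(th)]); tx=np.array([np.cos(th),np.sin(th)])
for fn in('scene0','s1'):
    c=dict(np.load(fn+'.npz'));g=cv2.cvtColor(c['frame'],cv2.COLOR_BGR2GRAY);P=pts(c)
    print(fn)
    for l in cv2.createLineSegmentDetector().detect(g)[0][:,0]:
        n=np.hypot(l[2]-l[0],l[3]-l[1]); mu,mv=(l[0]+l[2])/2,(l[1]+l[3])/2
        if n>22 and 210<mu<365 and 222<mv<325 and abs(l[3]-l[1])<.3*n:
            zs=P[int(mv)-3:int(mv)+4,int(mu),2]
            for z in (.087,.113):
                a=ray(c,l[0],l[1],z)[:2];b=ray(c,l[2],l[3],z)[:2]
                ang=(np.degrees(np.arctan2(*(b-a)[::-1]))+90)%180-90
                print(np.round(l).astype(int).tolist(),np.round(zs,3).tolist() if z<.1 else '',z,'x',np.round([a@tx*1000,b@tx*1000]),'y',np.round([a@nrm*1000,b@nrm*1000],1),round(float(ang),1))
```

```text
scene0
[232, 300, 323, 298] [0.092, 0.091, 0.089, 0.087, 0.079, 0.074, 0.069] 0.087 x [641. 471.] y [238.7 239.6] 3.8
[232, 300, 323, 298]  0.113 x [638. 474.] y [246.6 247.4] 3.8
[326, 294, 272, 296] [0.099, 0.095, 0.087, 0.078, 0.075, 0.093, 0.092] 0.087 x [466. 566.] y [232.6 232.7] 4.1
[326, 294, 272, 296]  0.113 x [469. 567.] y [240.6 240.7] 4.1
[328, 242, 351, 235] [0.047, 0.045, 0.093, 0.091, 0.088, 0.084, 0.079] 0.087 x [452. 406.] y [126.4 113.6] 19.6
[328, 242, 351, 235]  0.113 x [456. 411.] y [137.9 125.5] 19.6
[232, 243, 274, 242] [0.041, 0.09, 0.092, 0.092, 0.084, 0.082, 0.076] 0.087 x [642. 559.] y [123.1 124. ] 3.5
[232, 243, 274, 242]  0.113 x [640. 559.] y [134.7 135.5] 3.5
[276, 289, 326, 289] [0.112, 0.112, 0.112, 0.112, 0.11, 0.103, 0.099] 0.087 x [559. 465.] y [219.6 222.5] 2.3
[276, 289, 326, 289]  0.113 x [559. 469.] y [228.1 230.9] 2.3
[223, 228, 279, 226] [0.0, -0.001, 0.002, 0.047, 0.043, 0.048, 0.046] 0.087 x [661. 547.] y [89.4 89.5] 4.1
[223, 228, 279, 226]  0.113 x [658. 548.] y [102.1 102.2] 4.1
[322, 226, 356, 224] [-0.003, 0.001, 0.0, 0.002, 0.045, 0.
[... 624 characters left out ...]
41.4] 3.3
[262, 308, 238, 306] [0.074, 0.067, 0.059, 0.053, 0.051, 0.052, 0.048] 0.087 x [586. 629.] y [255.7 250.6] -2.6
[262, 308, 238, 306]  0.113 x [585. 627.] y [263.1 258.1] -2.6
[277, 290, 327, 289] [0.112, 0.115, 0.111, 0.111, 0.109, 0.104, 0.098] 0.087 x [557. 463.] y [222.2 223.6] 3.2
[277, 290, 327, 289]  0.113 x [557. 466.] y [230.5 232. ] 3.2
[223, 228, 279, 226] [0.001, -0.001, -0.001, 0.045, 0.044, 0.046, 0.045] 0.087 x [661. 547.] y [89.4 89.4] 4.1
[223, 228, 279, 226]  0.113 x [658. 548.] y [102.1 102.1] 4.1
[322, 226, 357, 224] [0.002, 0.0, 0.004, -0.002, 0.046, 0.045, 0.047] 0.087 x [462. 391.] y [90.2 89.3] 4.9
[322, 226, 357, 224]  0.113 x [465. 396.] y [102.9 102. ] 4.9
```

>>> {"method": "jog_arm", "body": {
  "increments": [
    {"dx": 0, "dy": 0, "dz": 0, "ax": 0, "ay": 0, "az": -0.07, "gripper": -0.8},
    {"dx": 0, "dy": 0, "dz": 0, "ax": 0, "ay": 0, "az": -0.14, "gripper": -0.8},
    {"dx": 0, "dy": 0, "dz": 0, "ax": 0, "ay": 0, "az": -0.14, "gripper": -0.8},
    {"dx": 0, "dy": 0, "dz": 0, "ax": 0, "ay": 0, "az": -0.14, "gripper": -0.8}
  ]
}}

```text
time: 7.45
eef_pos: [0.4953, 0.0548, 0.1144]
tcp_rot: [0.39, 0.921, -0.0, 0.0]
contact_force: [1.6, -3.4, 0.3]
opening: 0.415
finger_force: 47.2
```

```bash
cat >> h.py <<'E'
def feel(n=3):
    Q=[]
    for i in range(n):
        imaging.read_camera('side'); s=get_state(); x,y=s['tcp_rot'][:2]
        Q.append([np.degrees(2*np.arctan2(y,x)-np.pi/2)%360,s['joint_efforts'][5],s['wrist_torque'][2]])
    Q=np.array(Q); yw,e,T=Q[-1][0],Q[-1][1],Q[:,2].mean(); v=(123.97-yw)%360; d=.035*np.sin(12*np.radians(v))
    print('t %.2f v %.2f clicks %.3f e6 %s detent %.4f resid %.4f -> %.1f N  Tz %.3f'%(s['time'],v,v/30,np.round(Q[:,1],4),d,e-d,(e-d)/.00573,T),'F',np.round(s['contact_force'],1))
E
python3 -c "
from h import *
feel()"
```

```text
t 7.60 v 80.00 clicks 2.667 e6 [-0.0288 -0.0329 -0.0324] detent -0.0303 resid -0.0021 -> -0.4 N  Tz -0.029 F [ 2.1 -3.  -0.8]
```

>>> {"method": "jog_arm", "body": {
  "increments": [
    {"dx": 0.002, "dy": -0.003, "dz": 0, "ax": 0, "ay": 0, "az": -0.03, "gripper": -0.8},
    {"dx": 0.002, "dy": -0.003, "dz": 0, "ax": 0, "ay": 0, "az": -0.044, "gripper": -0.8},
    {"dx": 0.002, "dy": -0.003, "dz": 0, "ax": 0, "ay": 0, "az": -0.044, "gripper": -0.8}
  ]
}}

```text
time: 7.9
eef_pos: [0.4953, 0.0548, 0.1144]
tcp_rot: [0.423, 0.906, 0.0, 0.0]
contact_force: [1.1, -2.2, 1.7]
opening: 0.412
finger_force: 47.2
```

```bash
python3 -c "
from h import *
feel()"
```

```text
t 8.05 v 84.01 clicks 2.800 e6 [-0.0081 -0.0164 -0.0186] detent -0.0333 resid 0.0147 -> 2.6 N  Tz -0.024 F [ 0.8 -1.7  0.6]
```

>>> {"method": "jog_arm", "body": {
  "increments": [
    {"dx": 0, "dy": 0, "dz": 0, "ax": 0, "ay": 0, "az": -0.022, "gripper": -0.8},
    {"dx": 0, "dy": 0, "dz": 0, "ax": 0, "ay": 0, "az": -0.022, "gripper": -0.8}
  ]
}}

```text
time: 8.25
eef_pos: [0.4953, 0.0548, 0.1144]
tcp_rot: [0.439, 0.899, 0.0, 0.0]
contact_force: [1.2, -1.6, 1.7]
opening: 0.415
finger_force: 47.2
```

```bash
python3 -c "
from h import *
feel()"
```

```text
t 8.40 v 85.98 clicks 2.866 e6 [ 0.0107 -0.006  -0.0096] detent -0.0261 resid 0.0165 -> 2.9 N  Tz 0.034 F [ 2.  -2.1  2.1]
```

>>> {"method": "jog_arm", "body": {
  "increments": [
    {"dx": 0, "dy": 0, "dz": 0, "ax": 0, "ay": 0, "az": -0.022, "gripper": -0.8},
    {"dx": 0, "dy": 0, "dz": 0, "ax": 0, "ay": 0, "az": -0.022, "gripper": -0.8}
  ]
}}

```text
time: 8.6
eef_pos: [0.4953, 0.0548, 0.1144]
tcp_rot: [0.454, 0.891, 0.0, -0.0]
contact_force: [1.3, -1.4, 2.9]
opening: 0.414
finger_force: 47.2
```

```bash
python3 -c "
from h import *
feel()"
```

```text
t 8.75 v 87.96 clicks 2.932 e6 [0.0224 0.0058 0.0022] detent -0.0145 resid 0.0167 -> 2.9 N  Tz -0.015 F [ 1.5 -2.1  1.7]
```

>>> {"method": "jog_arm", "body": {
  "increments": [
    {"dx": 0, "dy": 0, "dz": 0, "ax": 0, "ay": 0, "az": -0.022, "gripper": -0.8},
    {"dx": 0, "dy": 0, "dz": 0, "ax": 0, "ay": 0, "az": -0.022, "gripper": -0.8}
  ]
}}

```text
time: 8.95
eef_pos: [0.4953, 0.0548, 0.1144]
tcp_rot: [0.469, 0.883, 0.0, -0.0]
contact_force: [1.9, -1.6, 1.6]
opening: 0.413
finger_force: 47.3
```

```bash
python3 -c "
from h import *
feel()"
```

```text
t 9.10 v 89.94 clicks 2.998 e6 [0.0365 0.02   0.0164] detent -0.0004 resid 0.0168 -> 2.9 N  Tz 0.009 F [ 1.  -0.7  1.6]
```

>>> {"method": "jog_arm", "body": {
  "increments": [
    {"dx": 0, "dy": 0, "dz": 0, "ax": 0, "ay": 0, "az": -0.022, "gripper": -0.8},
    {"dx": 0, "dy": 0, "dz": 0, "ax": 0, "ay": 0, "az": -0.022, "gripper": -0.8}
  ]
}}

```text
time: 9.3
eef_pos: [0.4953, 0.0548, 0.1144]
tcp_rot: [0.485, 0.875, 0.0, 0.0]
contact_force: [1.4, -1.4, 2.3]
opening: 0.409
finger_force: 47.3
```

Run:
```python
from h import *
feel()
th=np.radians(4.1); nrm=np.array([-np.sin(th),np.cos(th)])
c=shot('scene');g=cv2.cvtColor(c['frame'],cv2.COLOR_BGR2GRAY)
for l in cv2.createLineSegmentDetector().detect(g)[0][:,0]:
    n=np.hypot(l[2]-l[0],l[3]-l[1]); mu,mv=(l[0]+l[2])/2,(l[1]+l[3])/2
    if n>22 and 210<mu<365 and 238<mv<325 and abs(l[3]-l[1])<.3*n:
        print(np.round(l).astype(int).tolist(),[(z,np.round([ray(c,l[i],l[i+1],z)[:2]@nrm*1000 for i in(0,2)],1).tolist()) for z in(.087,.113)])
```

```text
t 9.45 v 91.92 clicks 3.064 e6 [0.0507 0.0342 0.0306] detent 0.0137 resid 0.0169 -> 2.9 N  Tz 0.019 F [ 1.8 -1.7  2.1]
[231, 300, 323, 298] [(0.087, [238.7, 239.6]), (0.113, [246.6, 247.5])]
[327, 294, 272, 296] [(0.087, [232.8, 232.7]), (0.113, [240.9, 240.8])]
[231, 248, 276, 246] [(0.087, [132.7, 132.4]), (0.113, [143.9, 143.7])]
[278, 292, 327, 290] [(0.087, [224.8, 225.1]), (0.113, [233.1, 233.4])]
```

>>> {"method": "jog_arm", "body": {
  "increments": [
    {"dx": 0, "dy": 0, "dz": 0, "ax": 0, "ay": 0, "az": -0.022, "gripper": -0.8},
    {"dx": 0, "dy": 0, "dz": 0, "ax": 0, "ay": 0, "az": -0.022, "gripper": -0.8}
  ]
}}

```text
time: 9.7
eef_pos: [0.4953, 0.0548, 0.1144]
tcp_rot: [0.5, 0.866, 0.0, -0.0]
contact_force: [0.6, -0.5, 2.8]
opening: 0.418
finger_force: 47.3
```

```bash
python3 -c "
from h import *
feel()"
```

```text
t 9.85 v 93.90 clicks 3.130 e6 [0.0629 0.0459 0.0424] detent 0.0255 resid 0.0168 -> 2.9 N  Tz 0.035 F [ 0.4 -1.5  2.4]
```

>>> {"method": "jog_arm", "body": {
  "increments": [
    {"dx": 0, "dy": 0, "dz": 0, "ax": 0, "ay": 0, "az": -0.022, "gripper": -0.8},
    {"dx": 0, "dy": 0, "dz": 0, "ax": 0, "ay": 0, "az": -0.022, "gripper": -0.8}
  ]
}}

```text
time: 10.05
eef_pos: [0.4953, 0.0548, 0.1144]
tcp_rot: [0.514, 0.858, -0.0, -0.0]
contact_force: [0.9, -1.5, 2.7]
opening: 0.413
finger_force: 47.4
```

```bash
python3 -c "
from h import *
feel()"
```

```text
t 10.20 v 95.88 clicks 3.196 e6 [0.0702 0.0534 0.0498] detent 0.0330 resid 0.0168 -> 2.9 N  Tz 0.066 F [ 0.9 -1.1  3.6]
```

>>> {"method": "jog_arm", "body": {
  "increments": [
    {"dx": 0, "dy": 0, "dz": 0, "ax": 0, "ay": 0, "az": -0.019, "gripper": -0.8},
    {"dx": 0, "dy": 0, "dz": 0, "ax": 0, "ay": 0, "az": -0.019, "gripper": -0.8}
  ]
}}

```text
time: 10.4
eef_pos: [0.4953, 0.0548, 0.1144]
tcp_rot: [0.528, 0.849, 0.0, -0.0]
contact_force: [1.3, -0.4, 2.2]
opening: 0.413
finger_force: 47.4
```

```bash
python3 -c "
from h import *
feel()"
```

```text
t 10.55 v 97.63 clicks 3.254 e6 [0.0716 0.0524 0.0472] detent 0.0350 resid 0.0122 -> 2.1 N  Tz 0.045 F [ 1.  -1.   2.9]
```

>>> {"method": "jog_arm", "body": {
  "increments": [
    {"dx": 0, "dy": 0, "dz": 0, "ax": 0, "ay": 0, "az": -0.019, "gripper": -0.8},
    {"dx": 0, "dy": 0, "dz": 0, "ax": 0, "ay": 0, "az": -0.019, "gripper": -0.8}
  ]
}}

```text
time: 10.75
eef_pos: [0.4953, 0.0548, 0.1144]
tcp_rot: [0.54, 0.841, 0.0, -0.0]
contact_force: [0.4, -1.1, 3.1]
opening: 0.412
finger_force: 47.4
```

```bash
python3 -c "
from h import *
feel()"
```

```text
t 10.90 v 99.35 clicks 3.312 e6 [0.0698 0.0504 0.0447] detent 0.0324 resid 0.0123 -> 2.1 N  Tz 0.030 F [0.2 0.8 3.6]
```

>>> {"method": "jog_arm", "body": {
  "increments": [
    {"dx": 0, "dy": 0, "dz": 0, "ax": 0, "ay": 0, "az": -0.019, "gripper": -0.8},
    {"dx": 0, "dy": 0, "dz": 0, "ax": 0, "ay": 0, "az": -0.019, "gripper": -0.8}
  ]
}}

```text
time: 11.1
eef_pos: [0.4953, 0.0548, 0.1144]
tcp_rot: [0.553, 0.833, 0.0, 0.0]
contact_force: [1.5, -0.9, 3.7]
opening: 0.413
finger_force: 47.4
```

```bash
python3 -c "
from h import *
feel()"
```

```text
t 11.25 v 101.06 clicks 3.369 e6 [0.0631 0.0436 0.0379] detent 0.0257 resid 0.0122 -> 2.1 N  Tz 0.050 F [ 0.3 -0.5  2.1]
```

>>> {"method": "jog_arm", "body": {
  "increments": [
    {"dx": 0, "dy": 0, "dz": 0, "ax": 0, "ay": 0, "az": -0.019, "gripper": -0.8},
    {"dx": 0, "dy": 0, "dz": 0, "ax": 0, "ay": 0, "az": -0.019, "gripper": -0.8}
  ]
}}

```text
time: 11.45
eef_pos: [0.4953, 0.0548, 0.1144]
tcp_rot: [0.565, 0.825, 0.0, -0.0]
contact_force: [0.6, -0.7, 4.1]
opening: 0.414
finger_force: 47.4
```

```bash
python3 -c "
from h import *
feel()"
```

```text
t 11.60 v 102.77 clicks 3.426 e6 [0.053  0.0335 0.0278] detent 0.0158 resid 0.0120 -> 2.1 N  Tz 0.005 F [ 0.8 -0.9  3.5]
```

>>> {"method": "jog_arm", "body": {
  "increments": [
    {"dx": 0, "dy": 0, "dz": 0, "ax": 0, "ay": 0, "az": -0.019, "gripper": -0.8},
    {"dx": 0, "dy": 0, "dz": 0, "ax": 0, "ay": 0, "az": -0.019, "gripper": -0.8}
  ]
}}

```text
time: 11.8
eef_pos: [0.4953, 0.0548, 0.1144]
tcp_rot: [0.578, 0.816, -0.0, -0.0]
contact_force: [0.3, -1.3, 3.1]
opening: 0.415
finger_force: 47.4
```

```bash
python3 -c "
from h import *
feel()"
```

```text
t 11.95 v 104.48 clicks 3.483 e6 [0.0409 0.0214 0.0157] detent 0.0038 resid 0.0119 -> 2.1 N  Tz 0.025 F [ 0.5 -0.3  3.9]
```

>>> {"method": "jog_arm", "body": {
  "increments": [
    {"dx": 0, "dy": 0, "dz": 0, "ax": 0, "ay": 0, "az": -0.019, "gripper": -0.8},
    {"dx": 0, "dy": 0, "dz": 0, "ax": 0, "ay": 0, "az": -0.019, "gripper": -0.8}
  ]
}}

```text
time: 12.15
eef_pos: [0.4953, 0.0548, 0.1144]
tcp_rot: [0.59, 0.808, -0.0, -0.0]
contact_force: [1.2, -1.3, 4.1]
opening: 0.413
finger_force: 47.5
```

Run:
```python
from h import *
feel()
th=np.radians(4.1); nrm=np.array([-np.sin(th),np.cos(th)])
c=shot('scene');g=cv2.cvtColor(c['frame'],cv2.COLOR_BGR2GRAY)
for l in cv2.createLineSegmentDetector().detect(g)[0][:,0]:
    n=np.hypot(l[2]-l[0],l[3]-l[1]); mu,mv=(l[0]+l[2])/2,(l[1]+l[3])/2
    if n>22 and 210<mu<365 and 238<mv<325 and abs(l[3]-l[1])<.3*n:
        print(np.round(l).astype(int).tolist(),[(z,np.round([ray(c,l[i],l[i+1],z)[:2]@nrm*1000 for i in(0,2)],1).tolist()) for z in(.087,.113)])
```

```text
t 12.30 v 106.19 clicks 3.540 e6 [0.0384 0.0188 0.0131] detent -0.0086 resid 0.0217 -> 3.8 N  Tz 0.019 F [ 0.4 -0.4  4.9]
[231, 300, 323, 298] [(0.087, [238.7, 239.6]), (0.113, [246.5, 247.5])]
[232, 248, 276, 247] [(0.087, [133.7, 134.3]), (0.113, [145.0, 145.6])]
[327, 294, 272, 296] [(0.087, [233.1, 232.8]), (0.113, [241.1, 240.8])]
[278, 292, 327, 291] [(0.087, [226.3, 225.8]), (0.113, [234.5, 234.1])]
```

>>> {"method": "jog_arm", "body": {
  "increments": [
    {"dx": 0, "dy": 0, "dz": 0, "ax": 0, "ay": 0, "az": -0.011, "gripper": -0.8},
    {"dx": 0, "dy": 0, "dz": 0, "ax": 0, "ay": 0, "az": -0.011, "gripper": -0.8}
  ]
}}

```text
time: 12.55
eef_pos: [0.4953, 0.0548, 0.1144]
tcp_rot: [0.596, 0.803, 0.0, 0.0]
contact_force: [0.7, -0.9, 4.5]
opening: 0.415
finger_force: 47.5
```

```bash
python3 -c "
from h import *
feel(4)"
```

```text
t 12.75 v 107.18 clicks 3.573 e6 [0.0391 0.0278 0.0246 0.0238] detent -0.0154 resid 0.0392 -> 6.8 N  Tz 0.027 F [-0.9 -0.9  4.3]
```

>>> {"method": "jog_arm", "body": {
  "increments": [
    {"dx": 0, "dy": 0, "dz": 0, "ax": 0, "ay": 0, "az": -0.009, "gripper": -0.8},
    {"dx": 0, "dy": 0, "dz": 0, "ax": 0, "ay": 0, "az": -0.009, "gripper": -0.8}
  ]
}}

```text
time: 12.95
eef_pos: [0.4953, 0.0548, 0.1144]
tcp_rot: [0.602, 0.798, -0.0, -0.0]
contact_force: [0.0, -0.8, 4.9]
opening: 0.415
finger_force: 47.6
```

```bash
python3 -c "
from h import *
feel(4)"
```

```text
t 13.15 v 107.99 clicks 3.600 e6 [0.0469 0.0377 0.0351 0.0345] detent -0.0205 resid 0.0550 -> 9.6 N  Tz 0.045 F [ 0.6 -1.3  6.3]
```

Snug at about 9.6 N, at 3.60 clicks, so the last stop reached is 3. I'll back off to stop 1.

>>> {"method": "jog_arm", "body": {
  "increments": [
    {"dx": 0, "dy": 0, "dz": 0, "ax": 0, "ay": 0, "az": 0.0867, "gripper": -0.8},
    {"dx": 0, "dy": 0, "dz": 0, "ax": 0, "ay": 0, "az": 0.1733, "gripper": -0.8},
    {"dx": 0, "dy": 0, "dz": 0, "ax": 0, "ay": 0, "az": 0.26, "gripper": -0.8},
    {"dx": 0, "dy": 0, "dz": 0, "ax": 0, "ay": 0, "az": 0.3467, "gripper": -0.8},
    {"dx": 0, "dy": 0, "dz": 0, "ax": 0, "ay": 0, "az": 0.4333, "gripper": -0.8},
    {"dx": 0, "dy": 0, "dz": 0, "ax": 0, "ay": 0, "az": 0.52, "gripper": -0.8},
    {"dx": 0, "dy": 0, "dz": 0, "ax": 0, "ay": 0, "az": 0.6067, "gripper": -0.8},
    {"dx": 0, "dy": 0, "dz": 0, "ax": 0, "ay": 0, "az": 0.6933, "gripper": -0.8},
    {"dx": 0, "dy": 0, "dz": 0, "ax": 0, "ay": 0, "az": 0.78, "gripper": -0.8},
    {"dx": 0, "dy": 0, "dz": 0, "ax": 0, "ay": 0, "az": 0.8666, "gripper": -0.8}
  ]
}}

```text
time: 14.15
eef_pos: [0.4954, 0.0548, 0.1144]
tcp_rot: [-0.037, 0.999, 0.0, 0.0]
contact_force: [1.2, -0.2, 4.1]
opening: 0.412
finger_force: 47.7
```

```bash
python3 -c "
from h import *
feel(6)"
```

```text
t 14.45 v 30.11 clicks 1.004 e6 [-0.2047 -0.3939 -0.1129 -0.0214 -0.0006  0.005 ] detent 0.0008 resid 0.0042 -> 0.7 N  Tz 0.007 F [0.2 0.9 4.5]
```

At stop 1. I'll release, rise, and check.

>>> {"method": "jog_arm", "body": {
  "increments": [
    {"dx": 0, "dy": 0, "dz": 0, "ax": 0, "ay": 0, "az": 0, "gripper": 0},
    {"dx": 0, "dy": 0, "dz": 0, "ax": 0, "ay": 0, "az": 0, "gripper": 0.5},
    {"dx": 0, "dy": 0, "dz": 0, "ax": 0, "ay": 0, "az": 0, "gripper": 1},
    {"dx": 0, "dy": 0, "dz": 0, "ax": 0, "ay": 0, "az": 0, "gripper": 1},
    {"dx": 0, "dy": 0, "dz": 0, "ax": 0, "ay": 0, "az": 0, "gripper": 1},
    {"dx": 0, "dy": 0, "dz": 0.15, "ax": 0, "ay": 0, "az": 0, "gripper": 1},
    {"dx": 0, "dy": 0, "dz": 0.4, "ax": 0, "ay": 0, "az": 0, "gripper": 1},
    {"dx": 0, "dy": 0, "dz": 0.7, "ax": 0, "ay": 0, "az": 0, "gripper": 1},
    {"dx": 0, "dy": 0, "dz": 0.9, "ax": 0, "ay": 0, "az": 0, "gripper": 1},
    {"dx": 0, "dy": 0, "dz": 0.9, "ax": 0, "ay": 0, "az": 0, "gripper": 1}
  ]
}}

```text
time: 15.45
eef_pos: [0.4977, 0.0546, 0.2269]
tcp_rot: [-0.035, 0.999, -0.001, 0.004]
contact_force: [0.3, 0.4, 0.3]
opening: 0.998
finger_force: 0.0
```

Run:
```python
from h import *
imaging.read_camera('side');imaging.read_camera('side')
s=get_state();c=shot('wrist');E=toolE(s)@np.array(c['mount']);cv2.imwrite('pics/w2.png',c['frame']);P=pts(c,E);g=c['frame'].max(2)
k=(g>150)&(abs(P[...,2]-.12)<.006)&(np.hypot(P[...,0]-.4955,P[...,1]-.0535)<.02)
v,u=np.nonzero(k);q=np.array([ray(c,a,b,.12,E)[:2] for a,b in zip(u,v)])*1000
print(len(q),cv2.minAreaRect(q.astype(np.float32)),q.mean(0));rep()
```

```text
79 ((486.8591613769531, 58.01496887207031), (2.4808077812194824, 17.441762924194336), 64.37198638916016) [488.13993832  57.38862814]
t 15.60 pos [0.4946 0.0548 0.2212] yaw 93.97 q6 -1.734 F [ 0.6  0.1 -1.1] T [-0.019  0.016 -0.022] op 1.001 ff 0.0
```

View pics/w2.png

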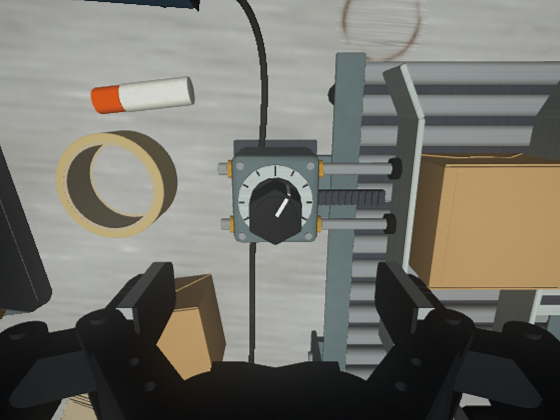

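The view shows the knob's white line at about (283,206), 30° clockwise of its start. That is stop 1, the box is square, and the gripper is clear.

```bash
python3 -c "
from plant import job
print(job.sign_off())"
```

```text
the job is handed in; nothing more can be done
None
```

I turned the knob until the box was square and snug (about 9.6 N at 3.6 clicks), backed it off two clicks from stop 3 to stop 1, let go of it with the gripper clear, and handed the job in at about 15.6 s.

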